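# Ease a spring clip off a headed rod with a forked wedge

## Task

Take the forked wedge with the orange handle from its holder and slide it down behind the red spring clip, its flat back resting lightly along the upright plate and one tine on each side of the rod, easing it in with light, controlled force until the clip spreads, slips off the rod's head and drops into the tray. Do not touch the clip with the gripper, do not force or jam the wedge, and leave the other things on the table alone. Then stand the wedge fully home in its holder again and let go.

Things in the scene. Friction and masses are not known exactly. Their poses are not given: they have to be found in the camera images.
- stand: Fixed grey catch tray, 66 mm in x, y -60 to +32 mm, floor 6 mm thick, side rims 19 mm, front rim 28 mm high; an upright aluminium plate crosses it and a short steel rod stands out of the plate along +y (towards the robot side). Origin on the underside, z up. Plate: 56 mm wide, flat greased front face at y = -45, back at y = -57, top edge at z = 75 mm. Rod axis at x = 0, z = 52 mm.
- stand_groove (a point): On the rod's axis at the bottom of its V groove: y = -40.2 mm, z = 52 mm of the stand (axes as the stand's). Along +y from the plate the rod is a 13 mm shaft, the groove (10 mm across), a head that widens gently to 15.6 mm at 6 mm beyond the groove and tapers steeply to the rod's end at 12 mm beyond.
- clip: Loose red spring clip, a flat greased horseshoe 3.6 mm thick, open below, astride the rod in its groove. Origin on the rod's axis, mid-thickness; y along the rod. Bridge 30 mm wide, top 12.8 mm above the origin; two sprung jaws reach 15 mm below it, 14 mm to each side. Slot between its back and the plate: only 3 to 3.5 mm. Pushed 6 to 7 mm from the plate it springs off the head and drops.
- wedge: Loose forked wedge, 110 mm tall, 0.13 kg, stands in its holder. z up, x from tine to tine, y from the fork's flat back to its sloping front. Origin between the tine tips, but the fork is clamped in the collar by hand: its back lies somewhere from y = -5 to 5 mm; the pose does not show it: find it by touch. Tines: x 8 to 15 mm either side, z 0 to 52 mm, 2 mm thick at the tips, evenly to 15 mm.
- wedge_grip (a point): Where to grip the wedge: middle of its orange handle, 17 mm in y and 88 mm in z from the wedge's origin, axes as the wedge's. Handle 24 mm in x, 20 mm in y, z 60 to 110 mm; collar below it 44 x 20 mm, z 52 to 60 mm. Gripped here the fingers pass over the plate. In use the wedge's x and y lie along the stand's: fork's back on the plate, slope against the clip, a tine on each side of the rod.
- stand_rod_end (a point): End of the rod, on its axis (y = -28.2 mm, z = 52 mm of the stand). The clip comes off when the wedge's tips are about 25 to 35 mm below the axis (do not go below 35 mm). That takes up to about 8 N of push downward; wedge on clip and wedge on plate then press with 5 to 15 N each. The clip is off once its origin is below 35 mm over the stand's underside.
- holder: Fixed black holder block, foot 66 x 62 mm. Origin on the underside, z up. Slot 36 mm in x and y, open at the top, for the tines; the walls at x = +-18 to 28 mm are 58 mm high, 52 mm long in y and carry the wedge's collar; the walls across y are 42 mm high. Wedge at home: axes along the holder's, origin at about x = 0, y = -10, z = 6 mm.
- solder_spool: Bystander, leave alone: a grey spool of solder standing on end, 52 mm across, 40 mm high. Origin: centre of its underside.
- cap_big: Bystander, leave alone: a dark blue can capacitor, 25 mm across, 35 mm high. Origin: centre of its underside.
- solvent_bottle: Bystander, leave alone: a brown bottle with a blue cap, 48 mm across, 88 mm high. Origin: centre of its underside.
- heat_sink: Bystander, leave alone: a silvery finned heat sink, 30 x 45 x 22 mm. Origin: centre of its underside.

How it is judged:
By the outcome, as a careful person would: the job done as asked, in the order asked, and still so for the second after the job is handed in, with the robot touching nothing.
It also fails if it takes over 48 s, if anything falls off the work surface, if the arm or the gripper's body presses on something with over 40 N, if the wrist force passes 120 N, or if a joint passes its speed limit or range.

## Robot

A 6-joint arm with a two-finger parallel gripper is mounted at the origin on a cart in front of the work surface, level with it; the furniture and walls round the work are solid. World frame = base frame: x ahead of the robot, y to its left, z up, the work surface at z = 0. Lengths are in m, angles in rad, forces in N, time in s.
With the tool pointing down it reaches from about 0.35 to 0.925 m from the base axis. Payload 6.4 kg.
Tool frame: the origin (TCP) lies at the very end of the fingers, on their centre line; the grasp point (between the pads) lies 19 mm behind it; z points along the fingers, y is the line along which they close (so a half turn about z gives the same grasp; the last joint's range is limited). The gripper opens to 94 mm and grips with 3 to 60 N. Pads are 16 mm wide; open, the fingers measure 119 mm over their backs; the gripper's body (75 mm by 177 mm) begins 78 mm behind the grasp point.
Start: joints at [-1.282, 0.245, 1.558, -0, 1.339, -0.174], TCP at [0.29, -0.582, 0.205] pointing down, gripper open.
Joint ranges: [-3.13, 3.13], [-1.02, 2.26], [0.13, 2.54], [-0.95, 4.09], [0.21, 2.88], [-2.74, 2.74]. Speed limits (rad/s): [2.57, 2.57, 3.14, 3.14, 3.14, 3.14].

## Interface

Orientations are given as [roll, pitch, yaw] about the fixed x, y, z axes, in that order (R = Rz(yaw) Ry(pitch) Rx(roll)).
In Python, from station import get_obs, snapshot, camera_model, ctrl gives the robot as it stands.
- The arm moves only by the tool move_arm, never from a script. Its argument "rows" is text: rows parted by semicolons, each of 5 numbers parted by spaces: the closure in counts, from 0 (fully open) to 255 (shut), then the shift along the tool's x, y, z scaled (see below), then the turn about the tool's z scaled (see below). In form: jaw x y z yaw; .... A call has 1 to 10 rows; each row shifts and turns the commanded pose from where the row before left it, along the tool's axes as they then stand; what a row does not reach is not made up. The controller multiplies each number of a shift by 0.04 m and each number of a turn by 0.08 rad. A row lasts 1/10 s, in which the tool goes at most 50 mm and 8.59 degrees, less where a joint would pass 70% of its speed; a pose out of reach is approached as far as the arm can. A call with a number of a shift or a turn outside -1 to 1 is refused whole. A call with a gripper value outside its range is refused whole. The fingers move at their own pace and stop on an object; "grip_force" is the grip in N (left out, the last holds). Time passes only in rows, so rows that do not move let the fingers close. It gives the time, the measured TCP pose, the force, the opening and the grip force at its end, in the units of the state.
- get_obs(): the state, without advancing time (a new reading comes with each control period).
- snapshot(name): name is "scene" or "top" or "wrist"; returns the picture (384x512x3 uint8, red, green, blue); there is no depth.
- camera_model(name): a dict with "fx", "fy", "cx", "cy" (pixels), "dist_coeffs" ([k1, k2, p1, p2, k3] as OpenCV has them; the pictures are not rectified), "extrinsics" (4x4, takes a point from world to camera coordinates). Camera axes: x right, y down, z forward; pixel columns grow to the right and rows downward; lengths in m; the calibration is good to about 2 mm. A picture is of the moment at which its call begins: read the wrist's pose just before it. camera_model takes no time and is no camera call; for the wrist camera it gives the pose at the moment of the call.
- ctrl.finish_job(): hands the job in; it is judged then, once.
The state is a dict: "t": time; "qpos": joint angles; "joint_velocities": joint speeds; "joint_torque": joint torques, N m; "tool_pos": TCP position; "orientation": TCP orientation; "wrist_force": force on the tool from outside, world axes, zero at the start; "ft_torque": the same for the moment, N m; "grip_width": opening from 0.0 (shut) to 1.0 (fully open); "finger_force": force on a finger pad.
Only numpy, scipy, OpenCV 4.12 (cv2) and the standard library are available. Lean on these libraries where they do the work, as an engineer would, in place of code of your own. Each camera call takes 0.05 s, during which the arm holds its last target. There are 200 camera calls.

## Working session

There is one attempt and no reset: what is moved stays moved. The work goes in short steps, Python scripts to look and compute and a tool call to move; the robot and the scene stay as the last step left them, time stands still between calls to the robot, and variables do not carry over. Pictures are saved under pics/ and viewed, at most 10 in all, crops included, and the job is handed in when it is done.

Besides the shell and the picture viewer there is one more tool, called after "Emit:" as a command line: name --argument value ..., lists and objects as JSON in quotes. move_arm: Moves the arm, as the interface text tells. Shifts and turns lie within -1 to 1; 1 stands for 0.04 m of shift or 0.08 rad of turn. Its arguments: {"type":"object","properties":{"rows":{"type":"string"},"grip_force":{"type":"number"}},"required":["rows"]}

```bash
mkdir -p pics; python3 - <<'E'
from station import get_obs, snapshot, camera_model
import cv2, numpy as np
o=get_obs(); print(o)
for n in ("scene","top"):
    im=snapshot(n); cv2.imwrite(f"pics/{n}0.png",im[...,::-1]); m=camera_model(n); print(n,{k:np.round(v,4).tolist() for k,v in m.items()})
a=cv2.imread("pics/scene0.png");b=cv2.imread("pics/top0.png")
cv2.imwrite("pics/a.png",cv2.resize(a,(800,600)));cv2.imwrite("pics/b.png",cv2.resize(b,(800,600)))
E
```

```text
{'t': 0.0, 'qpos': array([-1.28212387e+00,  2.45805562e-01,  1.55899388e+00, -6.29427850e-06,
        1.33871205e+00, -1.74057143e-01]), 'joint_velocities': array([ 1.18857887e-03,  4.02394872e-04, -1.96169535e-03,  9.44797873e-04,
       -5.10727622e-04, -7.80928344e-05]), 'joint_torque': array([-6.33719246e-04, -4.15835059e+01, -3.14606380e+01,  6.84400974e-02,
        3.31649731e-02, -1.30868752e-04]), 'tool_pos': array([ 0.29001019, -0.58104582,  0.20436164]), 'orientation': array([-3.13970175e+00, -3.26272799e-04,  4.62730747e-01]), 'wrist_force': array([-0.08732028,  0.98571244,  0.01935837]), 'ft_torque': array([-0.00698341, -0.01557322, -0.02696976]), 'finger_force': 0.0, 'grip_width': 1.001378120896104}
scene {'fx': 388.9942, 'fy': 388.9942, 'cx': 251.1034, 'cy': 190.1476, 'dist_coeffs': [-0.0327, 0.0, 0.0, 0.0, 0.0], 'extrinsics': [[-0.6732, -0.7392, 0.0183, 0.2379], [-0.4818, 0.4196, -0.7693, 0.4066], [0.561, -0.5267, -0.6386, 0.5076], [0.0, 0.0, 0.0, 1.0]]}
top {'fx': 444.1605, 'fy': 444.1605, 'cx': 250.0458, 'cy': 197.5317, 'dist_coeffs': [-0.0303, 0.0, 0.0, 0.0, 0.0], 'extrinsics': [[0.02, -0.9997, 0.0131, -0.1592], [-0.9879, -0.0217, -0.1537, 0.5618], [0.1539, -0.0099, -0.988, 0.9088], [0.0, 0.0, 0.0, 1.0]]}
```

View pics/a.png

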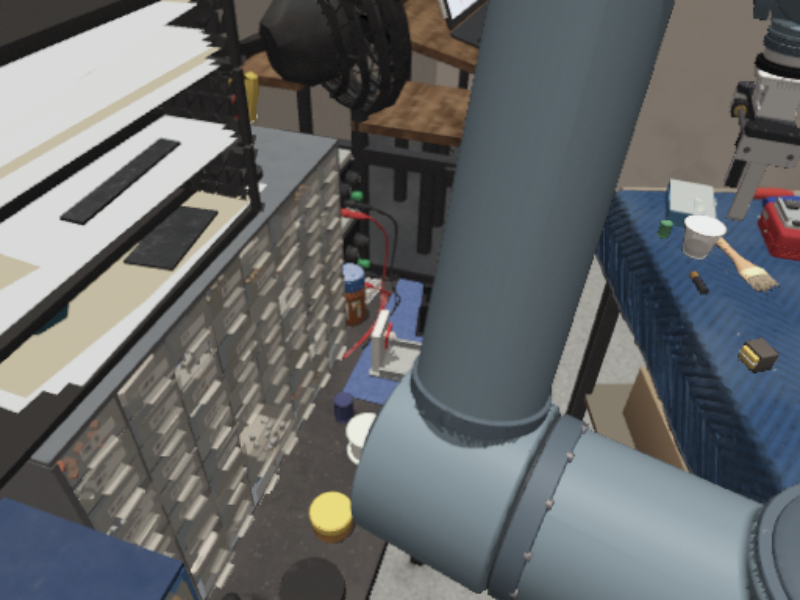

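View pics/b.png

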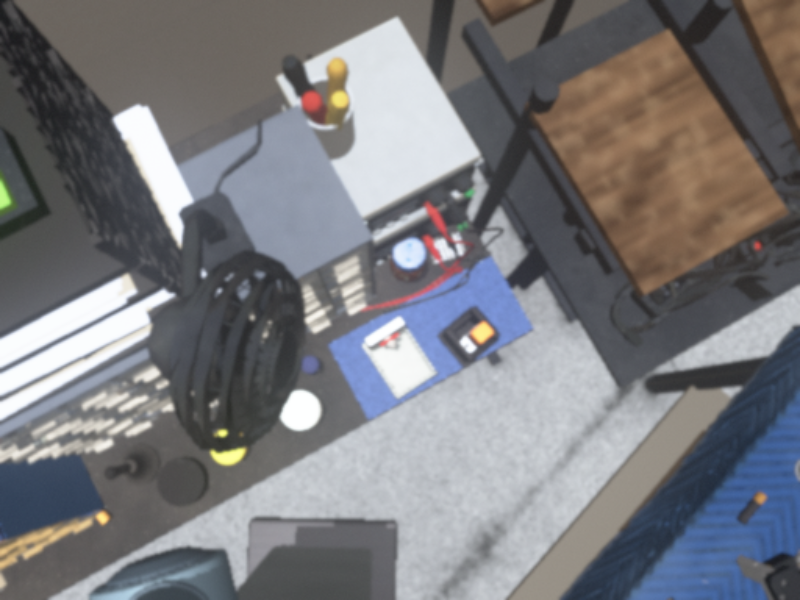

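The scene view shows the stand partly hidden by the arm. In the top view the stand is near (400,360), the holder with the orange handle near (472,333), and the plate near (385,332), all at 800 scale.

```bash
cat > h.py <<'E'
import numpy as np, cv2
def ray(m,uv,z):
    """pixel -> world point on plane z"""
    K=np.array([[m["fx"],0,m["cx"]],[0,m["fy"],m["cy"]],[0,0,1]])
    p=cv2.undistortPoints(np.array([[uv]],float),K,np.array(m["dist_coeffs"]))[0,0]
    E=np.array(m["extrinsics"]);R,t=E[:3,:3],E[:3,3]
    c=-R.T@t;d=R.T@np.array([p[0],p[1],1]);return c+d*(z-c[2])/d[2]
def proj(m,P):
    E=np.array(m["extrinsics"]);K=np.array([[m["fx"],0,m["cx"]],[0,m["fy"],m["cy"]],[0,0,1]])
    return cv2.projectPoints(np.atleast_2d(np.array(P,float)),cv2.Rodrigues(E[:3,:3])[0],E[:3,3],K,np.array(m["dist_coeffs"]))[0][:,0]
E
python3 - <<'E'
import cv2,numpy as np
from station import camera_model
from h import *
a=cv2.imread("pics/top0.png");m=camera_model("top")
cv2.imwrite("pics/c.png",cv2.resize(a[190:265,215:345],None,fx=6,fy=6,interpolation=cv2.INTER_CUBIC))
hsv=cv2.cvtColor(a,cv2.COLOR_BGR2HSV);roi=np.zeros(a.shape[:2],np.uint8);roi[190:265,215:345]=1
msk={"orange":cv2.inRange(hsv,(8,120,150),(25,255,255)),"white":cv2.inRange(hsv,(0,0,150),(180,50,255)),"black":cv2.inRange(hsv,(0,0,0),(180,255,60))}
for n,k in msk.items():
    cs=cv2.findContours(k*roi,cv2.RETR_EXTERNAL,cv2.CHAIN_APPROX_NONE)[0]
    for c in cs:
        if cv2.contourArea(c)>30: r=cv2.minAreaRect(c);print(n,r,[np.round(ray(m,r[0],z)[:2],4).tolist() for z in (0.03,.058,.075,.116)], np.round([ray(m,b,.116 if n=="orange" else .06)[:2] for b in cv2.boxPoints(r)],3).tolist())
E
```

```text
orange ((308.2500305175781, 212.75003051757812), (9.899494171142578, 12.020814895629883), 45.0) [[0.5366, -0.2746], [0.5331, -0.2706], [0.531, -0.2682], [0.5259, -0.2623]] [[0.524, -0.247], [0.541, -0.264], [0.528, -0.278], [0.51, -0.261]]
white ((298.5876159667969, 219.5721893310547), (12.691827774047852, 8.731977462768555), 66.03751373291016) [[0.5212, -0.2537], [0.5182, -0.2503], [0.5164, -0.2482], [0.512, -0.2432]] [[0.526, -0.236], [0.534, -0.253], [0.51, -0.264], [0.502, -0.247]]
white ((254.62539672851562, 228.45648193359375), (44.77787399291992, 31.321979522705078), 56.82148742675781) [[0.5, -0.1588], [0.4976, -0.1581], [0.4961, -0.1578], [0.4926, -0.1569]] [[0.518, -0.105], [0.555, -0.159], [0.477, -0.211], [0.441, -0.157]]
white ((294.5, 227.0), (74.0, 99.0), 90.0) [[0.5049, -0.2449], [0.5024, -0.2417], [0.5008, -0.2398], [0.4971, -0.2352]] [[0.578, -0.136], [0.583, -0.347], [0.427, -0.345], [0.424, -0.14]]
white ((227.0, 195.5), (11.0, 16.0), 90.0) [[0.5706, -0.0972], [0.5661, -0.0984], [0.5634, -0.0991], [0.5569, -0.1009]] [[0.577, -0.081], [0.578, -0.115], [0.554, -0.116], [0.554, -0.082]]
```

View pics/c.png

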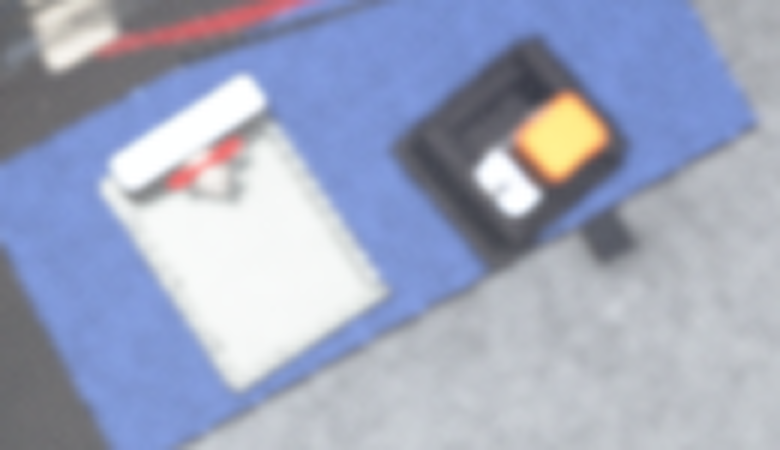

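The crop shows the plate running from (110,165) to (265,90) with the red clip near (205,160) in front of it. The holder has corners near (395,150), (530,40), (625,150) and (495,265), and the orange handle top is at (563,137). Next I'll check how close the cabinet and fan are to the path.

```bash
python3 - <<'E'
from station import camera_model
from h import *
S=camera_model("scene");T=camera_model("top")
def tri(us,ut):
    A=[];b=[]
    for m,u in((S,us),(T,ut)):
        p=ray(m,u,0);q=ray(m,u,.5);d=(q-p)/np.linalg.norm(q-p);M=np.eye(3)-np.outer(d,d);A.append(M);b.append(M@p)
    x=np.linalg.lstsq(np.vstack(A),np.hstack(b),rcond=None)[0];return np.round(x,3),np.round(proj(S,x)[0]-us,1)
k=.64
for n,s,t in [("fan",(330,50),(235,350)),("fan low",(365,105),(270,440)),("cab corner",(342,140),(372,240)),("bottle cap",(350,272),(408,250)),("cap",(344,400),(311,364)),("spool",(362,432),(300,410))]:
    print(n,tri(np.array(s)*k,np.array(t)*k))
c=lambda u,v:(215+u/6,190+v/6)
for n,u,z in [("plateL",(110,163),.075),("plateR",(250,75),.075),("plateRf",(268,103),.075),("plateLf",(128,190),.075),("trayfrontL",(238,392),.028),("trayfrontR",(390,293),.028),("clip",(205,163),.0648),("drawer",(60,70),0),("drawer2",(115,45),0),("hold L",(395,150),.042),("hold T",(530,38),.042),("hold R",(628,150),.042),("hold B",(495,268),.005),("hold Ltop",(410,135),.058),("orange",(563,137),.116)]:
    print(n,np.round(ray(T,c(*u),z),4))
E
```

```text
fan (array([ 0.466, -0.027,  0.476]), array([1.9, 0.4]))
fan low (array([ 0.411, -0.038,  0.443]), array([15.5,  1.6]))
cab corner (array([ 0.588, -0.126,  0.326]), array([-0.6, -0.1]))
bottle cap (array([ 0.637, -0.169,  0.086]), array([-0.6, -0.1]))
cap (array([ 0.488, -0.039,  0.029]), array([0.4, 0. ]))
spool (array([ 0.428, -0.024,  0.033]), array([2.5, 0.3]))
plateL [ 0.5185 -0.1135  0.075 ]
plateR [ 0.5501 -0.161   0.075 ]
plateRf [ 0.5405 -0.1674  0.075 ]
plateLf [ 0.5093 -0.1199  0.075 ]
trayfrontL [ 0.4425 -0.16    0.028 ]
trayfrontR [ 0.4789 -0.2139  0.028 ]
clip [ 0.5203 -0.1462  0.0648]
drawer [ 0.5613 -0.0919  0.    ]
drawer2 [ 0.5712 -0.1122  0.    ]
hold L [ 0.529  -0.2141  0.042 ]
hold T [ 0.5705 -0.2623  0.042 ]
hold R [ 0.5307 -0.2975  0.042 ]
hold B [ 0.4903 -0.2544  0.005 ]
hold Ltop [ 0.5325 -0.218   0.058 ]
orange [ 0.5258 -0.2635  0.116 ]
```

Emit:
move_arm --rows "0 0.5 -0.25 0 0; 0 0.95 -0.5 0 0; 0 0.95 -0.5 0 0; 0 0.95 -0.5 0 0; 0 0.95 -0.5 0 0; 0 0.95 -0.5 0 0; 0 0.95 -0.5 0 0; 0 0.95 -0.5 0 0; 0 0.9 -0.4 0 0; 0 0.4 -0.25 0 0"

```text
t: 1.1
tool_pos: [0.5155, -0.2693, 0.2052]
orientation: [-3.141, -0.001, 0.466]
wrist_force: [-0.3, -0.1, -0.8]
grip_width: 1.0
finger_force: 0.0
```

Emit:
move_arm --rows "0 0 0 0 -0.8; 0 0 0 0 -0.8; 0 0 0 0 -0.8; 0 0 0 0 -0.7; 0 0 0 0 0; 0 0 0 0 0"

```text
t: 1.7
tool_pos: [0.514, -0.2724, 0.2053]
orientation: [-3.141, -0.0, 0.71]
wrist_force: [-0.3, 0.8, 0.2]
grip_width: 1.002
finger_force: 0.0
```

```bash
python3 - <<'E'
from station import get_obs, snapshot, camera_model
import cv2, numpy as np, pickle
o=get_obs(); m=camera_model("wrist"); im=snapshot("wrist"); cv2.imwrite("pics/w1.png",im[...,::-1]); pickle.dump(m,open("w1.pkl","wb"))
print(o["t"],o["tool_pos"],o["orientation"],o["qpos"],o["wrist_force"])
cv2.imwrite("pics/w1b.png",cv2.resize(im[...,::-1],(800,600)))
E
```

```text
1.7 [ 0.51402222 -0.27240206  0.20527805] [-3.14114142e+00 -5.17980221e-05  7.10180588e-01] [-6.82164350e-01  8.75271065e-02  1.73610315e+00  1.35360174e-04
  1.31839726e+00  1.78417546e-01] [-0.34309875  0.80473834  0.21362784]
```

View pics/w1b.png

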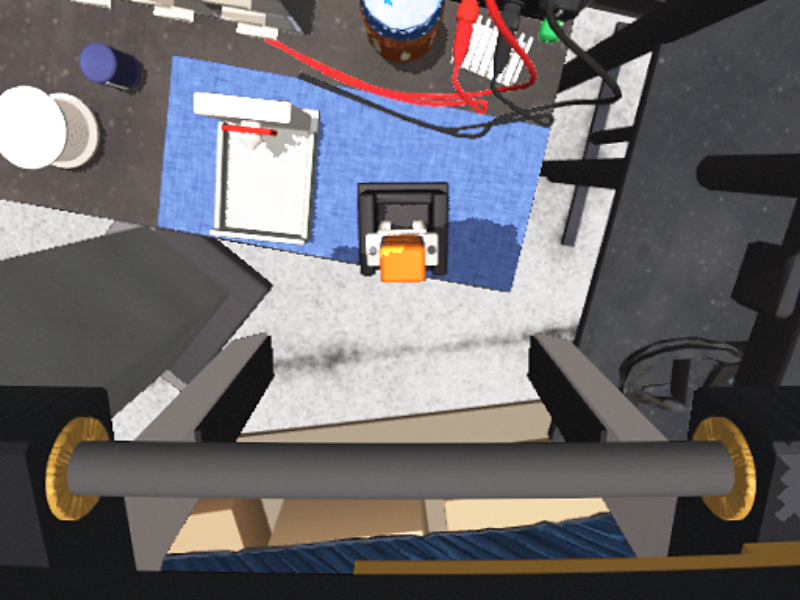

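The wrist view shows the orange handle top at about (380–425, 248–283) and the holder's back wall from (358,183) to (448,183). The plate top runs from (195,98) to (292,118), the clip is near (250,130), and the tray rims span (212,235) to (305,240).

```bash
python3 - <<'E'
import cv2,numpy as np,pickle
from h import *
m=pickle.load(open("w1.pkl","rb"));a=cv2.imread("pics/w1.png");hsv=cv2.cvtColor(a,cv2.COLOR_BGR2HSV)
E=np.array(m["extrinsics"]);print("cam",-E[:3,:3].T@E[:3,3])
o=cv2.inRange(hsv,(8,150,225),(25,255,255));o[:,:230]=0;o[:,290:]=0;o[:140]=0;o[200:]=0
ys,xs=np.nonzero(o);print("bright orange",xs.min(),xs.max(),ys.min(),ys.max(),[np.count_nonzero(o[r]) for r in range(ys.min(),ys.max()+1)])
k=.64
P=lambda u,z:np.round(ray(m,(u[0]*k,u[1]*k),z),4)
for n,u,z in [("hTL",(380,283),.116),("hTR",(425,282),.116),("hBL",(380,250),.116),("hBR",(424,250),.116),
 ("holder bL",(358,183),.042),("holder bR",(448,183),.042),("slotL",(373,197),.058),
 ("plate bL",(195,94),.075),("plate bR",(291,104),.075),("plate fL",(196,115),.075),("plate fR",(290,123),.075),
 ("trayfL",(211,236),.028),("trayfR",(305,243),.028),("clipL",(222,127),.065),("clipR",(277,132),.065)]:print(n,P(u,z))
c=a[50:200,110:300];cv2.imwrite("pics/w1c.png",cv2.resize(c,None,fx=4,fy=4,interpolation=cv2.INTER_CUBIC))
E
```

```text
cam [ 0.56521116 -0.2275326   0.3855899 ]
bright orange 243 271 157 180 [np.int64(14), np.int64(27), np.int64(14), np.int64(17), np.int64(17), np.int64(24), np.int64(26), np.int64(29), np.int64(29), np.int64(29), np.int64(29), np.int64(29), np.int64(29), np.int64(28), np.int64(28), np.int64(28), np.int64(28), np.int64(28), np.int64(28), np.int64(28), np.int64(28), np.int64(27), np.int64(26), np.int64(23)]
hTL [ 0.5121 -0.2589  0.116 ]
hTR [ 0.5281 -0.2767  0.116 ]
hBL [ 0.5256 -0.2475  0.116 ]
hBR [ 0.5407 -0.265   0.116 ]
holder bL [ 0.539  -0.2137  0.042 ]
holder bR [ 0.5771 -0.258   0.042 ]
slotL [ 0.5397 -0.2269  0.058 ]
plate bL [ 0.5195 -0.1119  0.075 ]
plate bR [ 0.5508 -0.1576  0.075 ]
plate fL [ 0.5105 -0.1192  0.075 ]
plate fR [ 0.5422 -0.1636  0.075 ]
trayfL [ 0.4436 -0.1584  0.028 ]
trayfR [ 0.4825 -0.2113  0.028 ]
clipL [ 0.5133 -0.1318  0.065 ]
clipR [ 0.5324 -0.1588  0.065 ]
```

View pics/w1c.png

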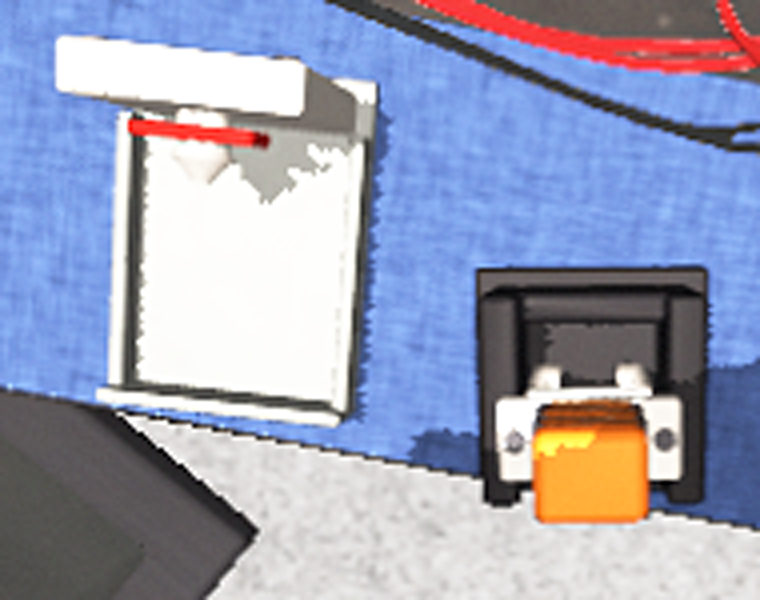

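Emit:
move_arm --rows "0 0.4 0 0 0; 0 0 0 0.6 0; 0 0 0 0.9 0; 0 0 0 0.8 0; 0 0 0 0.5 0; 0 0 0 0.3 0; 0 0 0 0.15 0; 0 0 0 0 0; 0 0 0 0 0"

```text
t: 2.65
tool_pos: [0.5271, -0.2633, 0.0767]
orientation: [3.14, -0.0, 0.711]
wrist_force: [-0.2, -0.2, 0.6]
grip_width: 1.001
finger_force: 0.0
```

Emit:
move_arm --rows "120 0 0 0 0; 160 0 0 0 0; 200 0 0 0 0; 220 0 0 0 0; 255 0 0 0 0; 255 0 0 0 0; 255 0 0 0 0; 255 0 0 0 0" --grip_force 45

```text
t: 3.45
tool_pos: [0.5262, -0.2628, 0.0754]
orientation: [-3.141, 0.0, 0.711]
wrist_force: [0.2, 0.7, -0.7]
grip_width: 0.358
finger_force: 0.0
```

Emit:
move_arm --rows "255 0 0 0 0; 255 0 0 0 0; 255 0 0 0 0; 255 0 0 0 0"

```text
t: 3.85
tool_pos: [0.5262, -0.2628, 0.0754]
orientation: [3.142, 0.0, 0.711]
wrist_force: [-0.2, -0.4, -0.9]
grip_width: 0.253
finger_force: 45.0
```

Emit:
move_arm --rows "255 0 0 -0.2 0; 255 0 0 -0.5 0; 255 0 0 -0.7 0; 255 0 0 -0.7 0; 255 0 0 -0.3 0; 255 0.2 -0.6 0 0.4; 255 0.2 -0.6 0 0.4; 255 0.2 -0.6 0 0.45; 255 0.19 -0.6 0 0; 255 0 0 0 0"

```text
t: 4.85
tool_pos: [0.4909, -0.1651, 0.1705]
orientation: [-3.139, 0.001, 0.613]
wrist_force: [0.2, -0.5, -1.7]
grip_width: 0.253
finger_force: 45.0
```

Emit:
move_arm --rows "255 0 0 0 0; 255 0 0 0 0; 255 0 0 0 0"

```text
t: 5.15
tool_pos: [0.4923, -0.1685, 0.1714]
orientation: [-3.142, 0.0, 0.61]
wrist_force: [0.1, -0.3, -2.3]
grip_width: 0.254
finger_force: 45.0
```

```bash
python3 - <<'E'
from station import get_obs, snapshot, camera_model
import cv2, numpy as np, pickle
o=get_obs(); m=camera_model("wrist"); im=snapshot("wrist"); cv2.imwrite("pics/w2.png",im[...,::-1]); pickle.dump(m,open("w2.pkl","wb"))
print(o["t"],o["tool_pos"],o["orientation"],o["wrist_force"],o["ft_torque"],o["grip_width"])
t=o["tool_pos"];print(proj(m,[t]) if 0 else "")
cv2.imwrite("pics/w2b.png",cv2.resize(im[0:270,110:470,::-1],(800,600)))
E
```

```text
5.15 [ 0.49230916 -0.16847154  0.17136957] [-3.14154608e+00  8.96042946e-05  6.09916919e-01] [ 0.12415549 -0.2987984  -2.3224655 ] [-0.01712183 -0.01343524  0.02418436] 0.2536594620511866
```

View pics/w2b.png

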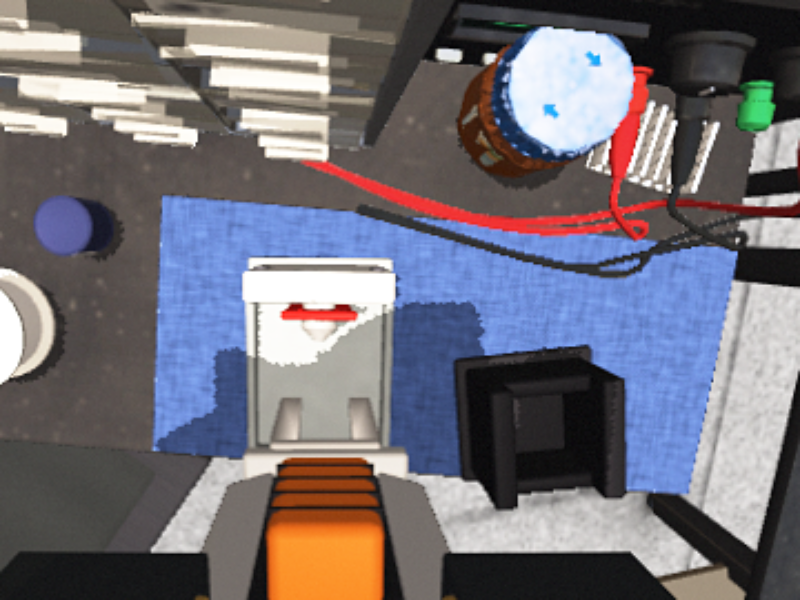

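The view shows the plate nearly level in the image, from (243,275) to (394,275). The clip spans (282–357, 313), the rod tip is at (319,340), and the tine tips are at about (290,400) and (361,400).

```bash
cat > meas.py <<'E'
import cv2,numpy as np,pickle
from h import *
def tool(P,t,yaw):
    d=np.array(P)[:2]-t[:2];c,s=np.cos(yaw),np.sin(yaw);return np.round(1e3*np.array([d@[c,s],d@[s,-c]]),1)
E
python3 - <<'E'
from meas import *
m=pickle.load(open("w2.pkl","rb"));a=cv2.imread("pics/w2.png");t=np.array([.4923,-.1685,.1714]);yaw=.6099
hsv=cv2.cvtColor(a,cv2.COLOR_BGR2HSV)
r=cv2.inRange(hsv,(0,150,120),(6,255,255))|cv2.inRange(hsv,(174,150,120),(180,255,255));r[:130]=0;r[155:]=0;r[:,:220]=0;r[:,290:]=0
xs=np.nonzero(r)[1];print("red x",xs.min(),xs.max());ys,xx=np.nonzero(r);print("slope deg",np.degrees(np.polyfit(xx,ys,1)[0]),ys.mean())
for e in (xs.min(),xs.max()+1,(xs.min()+xs.max()+1)/2): print("clip",tool(ray(m,(e-.5,ys.mean()),.0648),t,yaw))
S=2.2222;f=lambda u,v:(110+u/S,v/S)
for n,u,z in [("rod tip",(319,341),.052),("plate fL",(244,301),.075),("plate fR",(394,303),.075),("tray L out",(247,440),.019),("tray R out",(393,440),.019),
 ("tineL out",(279,399),.102),("tineL in",(300,399),.102),("tineR in",(349,399),.102),("tineR out",(371,399),.102),("collarL",(243,475),.1535),("collarR",(408,475),.1535)]:print(n,tool(ray(m,f(*u),z),t,yaw))
g=cv2.cvtColor(a,cv2.COLOR_BGR2GRAY)
# plate front edge: per-column strongest gradient in rows 128..142
G=cv2.Sobel(g,cv2.CV_32F,0,1)
for lo,hi in((112,124),(128,141)):
    cols=np.arange(224,283);rows=[lo+np.argmax(np.abs(G[lo:hi,c])) for c in cols];print(np.degrees(np.polyfit(cols,rows,1)[0]),np.median(rows))
cv2.imwrite("pics/w2c.png",cv2.resize(a[110:215,210:300],None,fx=6,fy=5.5,interpolation=cv2.INTER_CUBIC))
E
```

```text
red x 237 270
slope deg -0.05534574872192932 140.87272727272727
clip [ 38.8 -17.6]
clip [38.8 11.7]
clip [38.8 -3. ]
rod tip [26.1 -3. ]
plate fL [ 44.3 -30.8]
plate fR [43.6 25.1]
tray L out [-25. -37.]
tray R out [-25.   31.3]
tineL out [ 12.9 -16.5]
tineL in [12.9 -9.3]
tineR in [12.9  7.7]
tineR out [12.9 15.3]
collarL [  2.3 -23.7]
collarR [ 2.4 22.8]
2.13310412330994 116.0
2.2670510070343055 137.0
```

View pics/w2c.png

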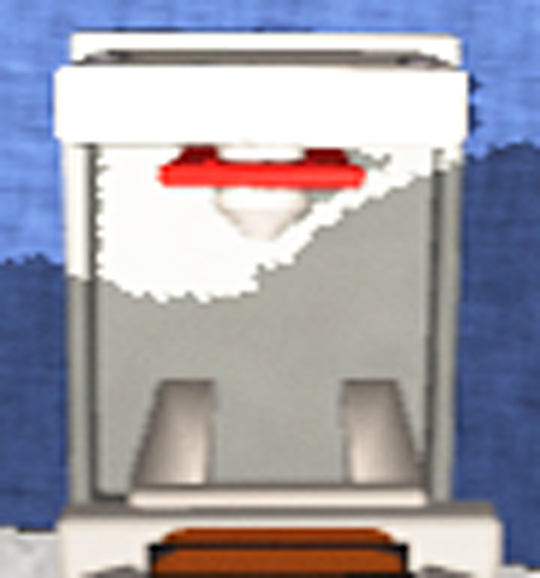

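Emit:
move_arm --rows "255 0 -0.058 0.2 0.1; 255 0 0 0.31 0; 255 0 0 0.2 0; 255 0 0 0.1 0; 255 0.15 0 0 0; 255 0.2 0 0 0; 255 0.15 0 0 0; 255 0.1 0 0 0; 255 0 0 0 0; 255 0 0 0 0"

```text
t: 6.2
tool_pos: [0.5107, -0.1521, 0.1392]
orientation: [3.141, 0.0, 0.603]
wrist_force: [0.0, -0.2, -1.7]
grip_width: 0.251
finger_force: 45.0
```

```bash
python3 - <<'E'
from station import get_obs, snapshot, camera_model
import cv2, numpy as np, pickle
o=get_obs(); m=camera_model("wrist"); im=snapshot("wrist"); cv2.imwrite("pics/w3.png",im[...,::-1]); pickle.dump((m,o),open("w3.pkl","wb"))
print(o["t"],o["tool_pos"],o["orientation"],o["wrist_force"],o["ft_torque"])
cv2.imwrite("pics/w3b.png",cv2.resize(im[110:240,190:330,::-1],None,fx=5,fy=4.6,interpolation=cv2.INTER_CUBIC))
E
```

```text
6.2 [ 0.5107216  -0.15212826  0.13917759] [3.14137949e+00 2.99233087e-05 6.03179581e-01] [ 0.04155688 -0.18041365 -1.74137109] [-0.02252755  0.03965525 -0.02957267]
```

View pics/w3b.png

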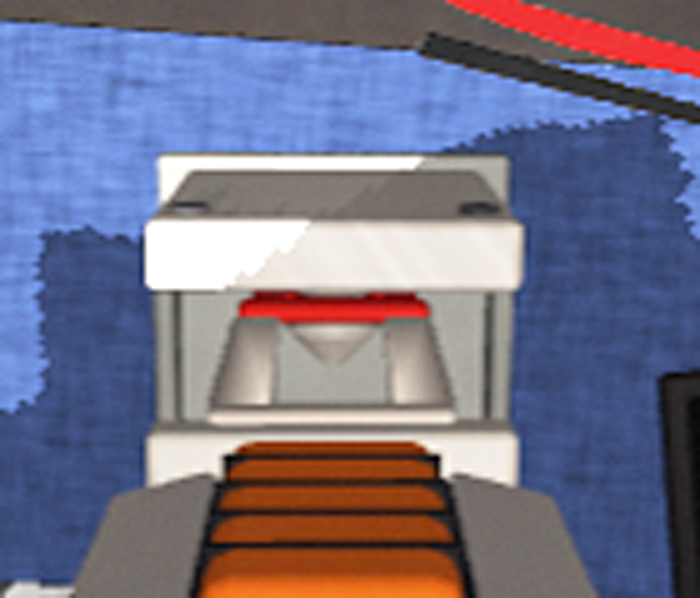

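The tines and rod are centred at x≈332 and the tine tips are at row 318, about 5 mm from the plate's front edge at row 290. I'll creep in until it touches.

Emit:
move_arm --rows "255 0.0125 0 0 0; 255 0.0125 0 0 0; 255 0.0125 0 0 0; 255 0.0125 0 0 0; 255 0.0125 0 0 0; 255 0.0125 0 0 0; 255 0 0 0 0"

```text
t: 6.95
tool_pos: [0.5131, -0.1505, 0.1391]
orientation: [-3.142, -0.0, 0.603]
wrist_force: [0.0, -0.1, -1.4]
grip_width: 0.25
finger_force: 45.0
```

Emit:
move_arm --rows "255 0.0125 0 0 0; 255 0.0125 0 0 0; 255 0 0 0 0"

```text
t: 7.25
tool_pos: [0.5139, -0.1499, 0.139]
orientation: [-3.142, -0.0, 0.603]
wrist_force: [0.2, 0.0, -2.3]
grip_width: 0.256
finger_force: 45.0
```

Emit:
move_arm --rows "255 0.01 0 0 0; 255 0.01 0 0 0; 255 0 0 0 0"

```text
t: 7.55
tool_pos: [0.5146, -0.1495, 0.1391]
orientation: [3.142, -0.0, 0.603]
wrist_force: [-0.3, -0.1, -1.4]
grip_width: 0.251
finger_force: 45.0
```

Emit:
move_arm --rows "255 0.01 0 0 0; 255 0.01 0 0 0; 255 0 0 0 0"

```text
t: 7.85
tool_pos: [0.5148, -0.1493, 0.139]
orientation: [-3.141, 0.001, 0.603]
wrist_force: [-2.3, -0.8, -0.1]
grip_width: 0.255
finger_force: 45.0
```

Emit:
move_arm --rows "255 0.01 0 0 0; 255 0.01 0 0 0; 255 0 0 0 0"

```text
t: 8.15
tool_pos: [0.515, -0.1491, 0.1389]
orientation: [-3.141, 0.003, 0.603]
wrist_force: [-5.6, -2.9, 0.6]
grip_width: 0.252
finger_force: 45.0
```

Emit:
move_arm --rows "255 -0.012 0 0 0; 255 -0.01 0 0 0; 255 0 0 0 0"

```text
t: 8.45
tool_pos: [0.5148, -0.1492, 0.139]
orientation: [-3.141, 0.001, 0.603]
wrist_force: [-3.9, -2.2, -0.8]
grip_width: 0.253
finger_force: 45.0
```

Emit:
move_arm --rows "255 -0.01 0 0 0; 255 0 0 0 0; 255 0 0 0 0"

```text
t: 8.75
tool_pos: [0.5148, -0.1493, 0.139]
orientation: [-3.141, 0.0, 0.603]
wrist_force: [-3.0, -1.9, -1.0]
grip_width: 0.256
finger_force: 45.0
```

Emit:
move_arm --rows "255 -0.008 0 0 0; 255 0 0 0.025 0; 255 0 0 0.025 0; 255 0 0 0.025 0; 255 0 0 0.025 0; 255 0 0 0.025 0; 255 0 0 0.025 0; 255 0 0 0 0"

```text
t: 9.55
tool_pos: [0.5146, -0.1493, 0.1329]
orientation: [-3.142, -0.0, 0.603]
wrist_force: [-1.3, -1.1, -2.3]
grip_width: 0.252
finger_force: 45.0
```

Emit:
move_arm --rows "255 0 0 0.025 0; 255 0 0 0.025 0; 255 0 0 0.025 0; 255 0 0 0.025 0; 255 0 0 0 0"

```text
t: 10.05
tool_pos: [0.5146, -0.1494, 0.1289]
orientation: [-3.142, -0.0, 0.603]
wrist_force: [-0.8, -0.3, -2.2]
grip_width: 0.255
finger_force: 45.0
```

```bash
python3 - <<'E'
from station import get_obs, snapshot, camera_model
import cv2, numpy as np, pickle
o=get_obs(); im=snapshot("wrist"); cv2.imwrite("pics/w4.png",im[...,::-1])
print(o["t"],o["tool_pos"],o["wrist_force"],o["ft_torque"])
cv2.imwrite("pics/w4b.png",cv2.resize(im[110:240,190:330,::-1],None,fx=5,fy=4.6,interpolation=cv2.INTER_CUBIC))
E
```

```text
10.05 [ 0.51457623 -0.14940596  0.12888287] [-0.75408434 -0.28658632 -2.18651069] [-0.22656497  0.18606331 -0.0385452 ]
```

View pics/w4b.png

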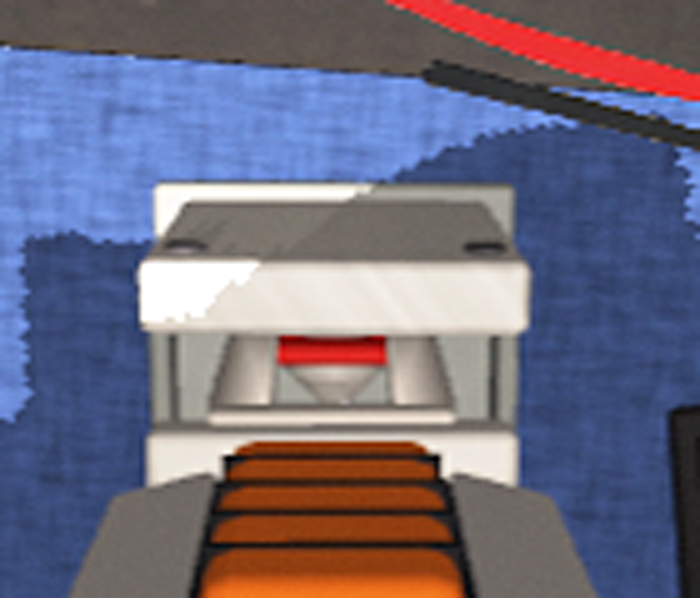

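Tines are now behind the clip line with no vertical force. The rod's cone appears near x≈343 while the tines are centred at 332, so I'll check that numerically.

```bash
python3 - <<'E'
import cv2,numpy as np
for n,r0,r1 in(("w3",176,192),("w4",180,200)):
    g=cv2.cvtColor(cv2.imread(f"pics/{n}.png"),cv2.COLOR_BGR2GRAY);print(n,"cols 236..278")
    for r in range(r0,r1): print(r,' '.join(f"{v:3d}" for v in g[r,234:282]))
E
```

```text
w3 cols 236..278
176 174 174 177 136  64  69  76  75  78  74  75  77  73  75  73  72  77  74  70  75  72  76  71  72  72  75  73  74  73  74  74  72  77  72  73  74  71  74  73  72  61  94 149 172 168 169 171 170
177 173 174 178 140  72  90  92  90  93  91  92  91  93  94  94  95  93  95  93  93  94  93  91  92  93  95  92  93  95  94  94  93  93  93  95  95  95  93  93  96  89  94 141 172 169 171 168 168
178 171 174 175 139  88 103 105 110 107 108 109 102  98  97  99  98  99  99  99  99  95  98  99 100  97 101  99 100 100 102 101 102 104 107 111 110 113 113 112 111 101  99 142 172 168 169 169 169
179 172 176 143 105 104 105 111 117 114 111 109 107  90  80  77  81  82  83  82  85  83  89  87  86  86  87  84  84  85  86  79  81  88 101 106 105 105 108 107 105 107 107 146 172 172 169 168 170
180 173 161 122 103 115 114 116 114 115 115 110 125 124  95  80  99 110 115 120 128 132 136 138 138 135 129 128 124 117 113 100  89 102 115 116 116 117 117 115 119 118 104 135 170 172 168 169 169
181 177 147  99 109 124 125 124 122 123 121 122 136 156 139 131 151 164 174 185 192 197 206 209 205 200
[... 5289 characters left out ...]
 138 150 155 159 160 147 139 155 164 162 162 161 164 143 151 207 218 202 193 182 171 159 145 132 120 105 112 149
197 112 127 138 151 163 175 188 197 213 189 121 128 139 138 139 139 140 139 143 128 119 129 130 134 161 156 126 139 136 138 137 137 140 117 124 186 207 192 181 170 158 147 137 126 118 104 113 148
198  96  94  94  93  90  91  92  90  88  91  94  97  97  96  97  96  94  96  96  97  98 101  98  98  97 100 103 100  99 101 100 101 103 103 100 100  99  95  99 101 100 103 104 107 106 101 112 147
199 141 142 141 141 139 142 142 141 144 143 149 151 153 154 152 156 154 155 154 155 155 158 158 161 160 164 164 162 159 165 162 163 164 163 164 165 164 164 165 165 163 165 167 165 167 162 142 148
```

Numerically the cone centre is at column 256, the same as the tines, so they are aligned. Continuing down.

Emit:
move_arm --rows "255 0 0 0.025 0; 255 0 0 0.025 0; 255 0 0 0.025 0; 255 0 0 0.025 0; 255 0 0 0.025 0; 255 0 0 0.025 0; 255 0 0 0 0"

```text
t: 10.8
tool_pos: [0.5146, -0.1495, 0.123]
orientation: [3.141, -0.0, 0.603]
wrist_force: [-0.2, -0.7, -1.9]
grip_width: 0.249
finger_force: 45.0
```

Emit:
move_arm --rows "255 0 0 0.025 0; 255 0 0 0.025 0; 255 0 0 0.025 0; 255 0 0 0.025 0; 255 0 0 0 0"

```text
t: 11.3
tool_pos: [0.5146, -0.1495, 0.1189]
orientation: [3.142, -0.0, 0.603]
wrist_force: [0.3, 0.1, -1.6]
grip_width: 0.255
finger_force: 45.0
```

```bash
python3 - <<'E'
from station import get_obs, snapshot
import cv2, numpy as np
im=snapshot("wrist")[...,::-1]; cv2.imwrite("pics/w5.png",im)
def red(a):
    h=cv2.cvtColor(a,cv2.COLOR_BGR2HSV);r=cv2.inRange(h,(0,150,60),(6,255,255))|cv2.inRange(h,(174,150,60),(180,255,255));r[:165]=0;r[250:]=0;r[:,:200]=0;r[:,310:]=0
    y,x=np.nonzero(r);return len(x),x.min(),x.max(),y.min(),y.max()
for n in("w3","w4","w5"):print(n,red(cv2.imread(f"pics/{n}.png")))
g=cv2.cvtColor(im,cv2.COLOR_BGR2GRAY)
for r in range(184,216):print(r,' '.join(f"{v:3d}" for v in g[r,226:288:2]))
print(get_obs()["wrist_force"],get_obs()["ft_torque"])
E
```

```text
w3 (191, np.int64(238), np.int64(275), np.int64(174), np.int64(179))
w4 (116, np.int64(246), np.int64(266), np.int64(183), np.int64(188))
w5 (168, np.int64(245), np.int64(267), np.int64(186), np.int64(194))
184 200 205 205 202 201 204 204 203 201 204 209 212 207 204 210 212 213 217 218 215 214 212 216 222 217 215 221 220 215 211 215
185 183 182 180 182 177 177 179 182 178 181 178 185 183 183 184 186 189 190 190 187 186 184 187 195 191 186 188 193 188 189 188
186 162 161 158 162 132 101 134 157 154 149  35  39  86 137 152 165 159 140  95  24  28 124 125 125 107  83 108 130 128 128 131
187 164 163 165 164 116 108 140 167 163 154  57  58  94 149 163 174 171 169 140  42  64 165 167 167 142 113 132 162 160 161 162
188 167 164 164 166 115 113 146 172 173 153  61  59  63  67  69  70  70  69  68  50  67 163 175 171 143 119 120 163 159 160 162
189 163 162 162 168  93 117 148 175 178 150  45  50  53  48  50  48  47  49  51  52  45 160 180 174 147 122 108 162 159 159 163
190 164 166 163 166  87 122 151 179 186 155  51  53  51  52  48  49  51  51  47  49  43 163 189 177 152 123 103 166 162 162 1
[... 2578 characters left out ...]
 235 141  50  76  80  81  79  78  81  81  80  79  84  81  78  79  82  78  79  81  80  83  58 189 234 234 234 233
212 232 226 212 215 141  68  77  81  82  82  81  81  78  81  80  81  79  78  80  80  76  81  82  79  80  70 187 216 215 230 233
213 210 145  97 132 134  73  77  78  77  78  74  79  76  75  74  77  76  75  77  76  77  75  75  75  78  66 172 136  95 168 215
214  94 101 103 103  76  34  36  37  38  38  38  41  40  39  42  39  39  40  39  42  40  38  40  39  22  24  34 133 104  97 115
215 104 105 109  79  21  26  32  42  43  39  42  46  46  47  47  47  49  49  47  49  46  51  49  48  41  33  28  74 107 103 103
[ 0.24582587  0.21403397 -0.70061673] [-0.15960414  0.02871405 -0.06243101]
```

Emit:
move_arm --rows "255 0 0 0.025 0; 255 0 0 0.025 0; 255 0 0 0.025 0; 255 0 0 0.025 0; 255 0 0 0 0"

```text
t: 11.85
tool_pos: [0.5146, -0.1495, 0.115]
orientation: [3.141, -0.0, 0.603]
wrist_force: [-0.4, -0.3, 0.4]
grip_width: 0.257
finger_force: 45.0
```

Emit:
move_arm --rows "255 0 0 0.025 0; 255 0 0 0.025 0; 255 0 0 0.025 0; 255 0 0 0.025 0; 255 0 0 0 0"

```text
t: 12.35
tool_pos: [0.5148, -0.1497, 0.1112]
orientation: [3.141, -0.0, 0.603]
wrist_force: [-1.0, -0.9, 3.6]
grip_width: 0.256
finger_force: 45.0
```

Emit:
move_arm --rows "255 0 0 0.025 0; 255 0 0 0.025 0; 255 0 0 0.025 0; 255 0 0 0.025 0; 255 0 0 0 0"

```text
t: 12.85
tool_pos: [0.5146, -0.1495, 0.1069]
orientation: [3.141, -0.0, 0.603]
wrist_force: [-0.3, 0.1, 3.2]
grip_width: 0.256
finger_force: 45.0
```

Emit:
move_arm --rows "255 0 0 0.025 0; 255 0 0 0.025 0; 255 0 0 0.025 0; 255 0 0 0 0"

```text
t: 13.25
tool_pos: [0.5142, -0.149, 0.1031]
orientation: [-3.14, -0.0, 0.603]
wrist_force: [1.3, -0.1, -1.3]
grip_width: 0.251
finger_force: 45.0
```

```bash
python3 - <<'E'
from station import get_obs, snapshot
import cv2, numpy as np
for n in("wrist","top","scene"):
    im=snapshot(n)[...,::-1]; cv2.imwrite(f"pics/{n}6.png",im)
    h=cv2.cvtColor(im,cv2.COLOR_BGR2HSV);r=cv2.inRange(h,(0,150,60),(6,255,255))|cv2.inRange(h,(174,150,60),(180,255,255))
    k,_,s,c=cv2.connectedComponentsWithStats(r)
    print(n,[(s[i].tolist(),c[i].round(1).tolist()) for i in range(1,k) if s[i][4]>8])
w=cv2.imread("pics/wrist6.png")[170:270,190:330];t=cv2.imread("pics/top6.png")[190:265,215:320]
cv2.imwrite("pics/j6.png",np.vstack([cv2.resize(w,(560,330)),cv2.resize(t,(560,270))]))
print(get_obs()["wrist_force"],get_obs()["t"])
E
```

```text
wrist [([251, 91, 202, 52, 1681], [370.1, 125.3]), ([456, 123, 56, 18, 277], [485.5, 130.8]), ([245, 192, 5, 6, 25], [246.6, 194.4]), ([266, 192, 2, 5, 10], [266.5, 194.0])]
top [([194, 59, 10, 11, 78], [198.7, 63.8]), ([279, 138, 5, 9, 15], [280.8, 142.1])]
scene [([477, 120, 30, 7, 140], [489.3, 123.1]), ([485, 130, 27, 37, 537], [498.7, 151.1])]
[ 0.85943367  0.403218   -1.94657471] 13.4
```

View pics/j6.png

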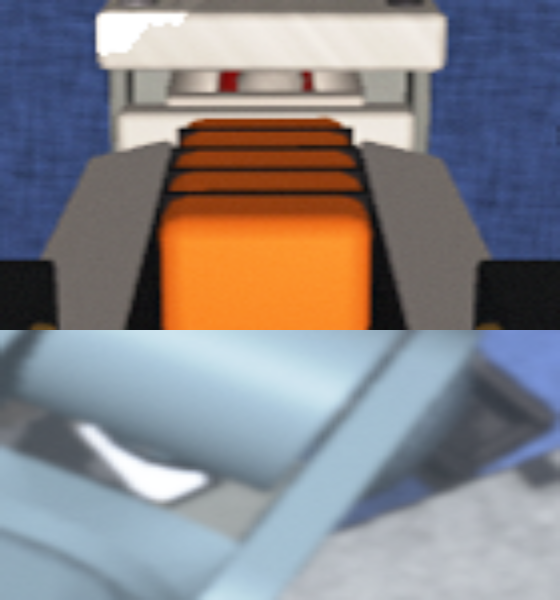

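The wrist view (top half) shows the rod uncovered between the tines, with only small red patches either side of it at (228,80) and (308,80). The push force has fallen to baseline. The clip seems to be off, so I'll raise the wedge and check by mask.

Emit:
move_arm --rows "255 0 0 -0.05 0; 255 0 0 -0.1 0; 255 0 0 -0.1 0; 255 0 0 -0.1 0; 255 0 0 -0.1 0; 255 0 0 0 0"

```text
t: 14.0
tool_pos: [0.5148, -0.1498, 0.1229]
orientation: [3.14, -0.0, 0.603]
wrist_force: [-0.7, 0.4, -1.4]
grip_width: 0.255
finger_force: 45.0
```

```bash
cat > chk.py <<'E'
from station import get_obs, snapshot, camera_model
import cv2, numpy as np, sys
from h import *
o=get_obs();m=camera_model("wrist");im=snapshot("wrist")[...,::-1]; cv2.imwrite(f"pics/{sys.argv[1]}.png",im)
h=cv2.cvtColor(im,cv2.COLOR_BGR2HSV);r=cv2.inRange(h,(0,150,50),(6,255,255))|cv2.inRange(h,(174,150,50),(180,255,255));r[:150]=0;r[:,:190]=0;r[:,320:]=0
k,_,s,c=cv2.connectedComponentsWithStats(r);print([(s[i].tolist(),c[i].round(1).tolist()) for i in range(1,k) if s[i][4]>3])
t=o["tool_pos"];print(o["t"],t.round(4),o["wrist_force"].round(1))
# predicted pixels of clip on the rod (plate-front to groove) and rod points
psi=.603+np.pi/2;X=np.array([np.cos(psi),np.sin(psi)]);Y=np.array([-X[1],X[0]]);O=np.array([.4876,-.1685])
P=lambda x,y,z:[*(O+x*X+y*Y),z]
for n,p in {"clip top":P(0,-.0402,.0648),"rod end":P(0,-.0282,.052),"plate top":P(0,-.045,.075),"floor":P(0,-.03,.006)}.items():print(n,proj(m,p).round(1))
E
python3 chk.py w7
```

```text
[([245, 185, 23, 9, 152], [255.9, 189.3])]
14.0 [ 0.5148 -0.1498  0.1229] [-0.7  0.4 -1.4]
clip top [[256.9 190.4]]
rod end [[256.9 201.2]]
plate top [[257.  187.4]]
floor [[256.7 185.3]]
```

```bash
python3 - <<'E'
import cv2
a=cv2.imread("pics/w7.png")
for r in range(181,204):print(r,' '.join('R' if p[2]>2*p[1]+10 else f"{int(p[1])//10:x}" if p[1]<160 else '#' for p in a[r,232:284]))
E
```

```text
181 R R R R R R R R R R R R R R R R R R R R R R R R R R R R R R R R R R R R R R R R R R R R R R R R R R R R
182 R R R R R R R R R R R R R R R R R R R R R R R R R R R R R R R R R R R R R R R R R R R R R R R R R R R R
183 R R R R R R R R R R R R R R R R R R R R R R R R R R R R R R R R R R R R R R R R R R R R R R R R R R R R
184 R R R R R R R R R R R R R R 9 a a b R R R R R R R R R R R R R b b b b R R R R R R R R R R R R R R R R R
185 R R R 9 9 b R R R R R R R 9 R R R R a R R R R R R R R R R R 9 R R R R a R R R R R R R b 9 a R R R R R R
186 R R R a a c R R R R R R R a R R R 5 8 a b b c R R R R R R R a R R R R b R R R R R R R c a a R R R R R R
187 R R b 9 b R R R R R R R R 9 R R R R R R R R R R R R R R R R R R R R R b R R R R R R R R b 9 R R R R R R
188 R R b 9 b R R R R R R R R 8 R R R R R R R R R R R R R R R R R R R R R a R R R R R R R R b a b R R R R R
189 R R 9 a b R R R R R R R R R R R R R R R R R R R R R R R R R R R R R R 9 R R R R R R R R c a a R R R R R
190 R R 8 a c R R R R R R R R R R R R R R R R R R R R R R R R R R R R R R 8 R R R R R R R R c b a R R R R R
191 R b 9 b R R R R 
[... 811 characters left out ...]
 9 a 9 9 a 9 a a a a a a b R R R
199 R R R R R R R R R R R R R R R R R R R R R R R R R R R R R R R R R R R R R R R R R R R R R R R R R R R R
200 R R R R R R R R R R R R R R R R R R R R R R R R R R R R R R R R R R R R R R R R R R R R R R R R R R R R
201 R R R R R R R R R R R R R R R R R R R R R R R R R R R R R R R R R R R R R R R R R R R R R R R R R R b b
202 R R R R R R R R R R R R R c b c R c b c b b R b c c c c c c b R c R R R c R R R R R R R R R R R b 9 a a
203 a a a a a a a a a a a a a b b b a b a b b b b b b b b b b b b b b b b b b b b b b b c b b b b b b c R c<stdin>:3: RuntimeWarning: overflow encountered in scalar multiply
<stdin>:3: RuntimeWarning: overflow encountered in scalar add
```

Allowing for the overflow in that dump, the clip has slid back along the rod and is still on it. I need to go deeper, as specified: tips 25–35 mm below the axis.

Emit:
move_arm --rows "255 0 0 0.05 0; 255 0 0 0.05 0; 255 0 0 0.05 0; 255 0 0 0.05 0; 255 0 0 0.05 0; 255 0 0 0.05 0; 255 0 0 0.05 0; 255 0 0 0.05 0; 255 0 0 0.05 0; 255 0 0 0 0"

```text
t: 15.05
tool_pos: [0.5149, -0.15, 0.1045]
orientation: [3.14, -0.0, 0.603]
wrist_force: [0.2, -0.7, -0.9]
grip_width: 0.256
finger_force: 45.0
```

Emit:
move_arm --rows "255 0 0 0.025 0; 255 0 0 0.025 0; 255 0 0 0.025 0; 255 0 0 0 0"

```text
t: 15.45
tool_pos: [0.5146, -0.1495, 0.101]
orientation: [3.141, -0.0, 0.603]
wrist_force: [0.4, 0.1, 3.8]
grip_width: 0.253
finger_force: 45.0
```

Emit:
move_arm --rows "255 0 0 0.025 0; 255 0 0 0.025 0; 255 0 0 0.025 0; 255 0 0 0 0"

```text
t: 15.85
tool_pos: [0.5147, -0.1496, 0.0982]
orientation: [3.141, -0.0, 0.603]
wrist_force: [-0.1, -0.7, 3.3]
grip_width: 0.255
finger_force: 45.0
```

Emit:
move_arm --rows "255 0 0 0.025 0; 255 0 0 0.025 0; 255 0 0 0 0"

```text
t: 16.15
tool_pos: [0.5142, -0.149, 0.0953]
orientation: [-3.14, -0.0, 0.603]
wrist_force: [-0.4, 0.8, -1.1]
grip_width: 0.254
finger_force: 45.0
```

Emit:
move_arm --rows "255 0 0 0.025 0; 255 0 0 0.025 0; 255 0 0 0 0"

```text
t: 16.45
tool_pos: [0.5139, -0.1492, 0.0933]
orientation: [-3.14, 0.001, 0.603]
wrist_force: [0.6, 0.3, -2.4]
grip_width: 0.254
finger_force: 45.0
```

Emit:
move_arm --rows "255 0 0 0.025 0; 255 0 0 0.025 0; 255 0 0 0 0"

```text
t: 16.75
tool_pos: [0.5143, -0.1494, 0.0918]
orientation: [-3.141, 0.0, 0.603]
wrist_force: [-0.2, -0.4, -1.5]
grip_width: 0.25
finger_force: 45.0
```

```bash
python3 chk.py w8 | head -2
```

```text
[]
16.75 [ 0.5143 -0.1494  0.0918] [-0.2 -0.4 -1.5]
```

Emit:
move_arm --rows "255 0 0 -0.05 0; 255 0 0 -0.15 0; 255 0 0 -0.2 0; 255 0 0 -0.2 0; 255 0 0 -0.15 0; 255 0 0 -0.05 0; 255 0 0 0 0"

```text
t: 17.5
tool_pos: [0.5147, -0.1497, 0.1246]
orientation: [3.141, -0.0, 0.603]
wrist_force: [-0.9, -0.7, -0.9]
grip_width: 0.252
finger_force: 45.0
```

```bash
python3 chk.py w9; python3 - <<'E'
import cv2
a=cv2.imread("pics/w9.png").astype(int)
for r in range(178,206):print(r,''.join('R' if p[2]>2*p[1]+10 else f"{p[1]//16:x}" for p in a[r,222:290]))
E
```

```text
[]
17.5 [ 0.5147 -0.1497  0.1246] [-0.9 -0.7 -0.9]
clip top [[257.2 189.8]]
rod end [[257.1 200.6]]
plate top [[257.2 186.8]]
floor [[256.9 184.9]]
178 fffffffffdeeeeeeeeeeeeeeeeeeeeeeeeeeeeeeeeeeeeeeeeeeeeeeeeeeeeeeeeee
179 ffffefffdddeeeeeeeeeeeeeeeeeeeeeeeeeeeeeeeeeeeeeeeeeeeeeeeeeeeeeeeee
180 dfffdeeeeddeeeeeeeeeeeeeeeeeeeeeeeeeeeeeeeeeeeeeeeeeeeeeeeeeeeeeeeee
181 dddddeeeeeddddeeeeedeeeeeeeeeeeeeeeeeeeeeeeeeeeeeeeeeeeeeeeeeeeeeeee
182 ccccccdddddccccddcdddcddddddddddddddddedddddddddeeeddddeeeddddddddee
183 bbbbbbbbbbbbbbbbbbbbbbbbbbccbbbbbbccccccbbbbbaabbbbbbaabbbbbbbbbbbbb
184 747aaa97888875456777766678865667788877776788777777776556888888888744
185 747aaaaaaaaa866789999999aa97789aaabbaaaa88aa9999999987669aaaaaaaa845
186 747aaaaaaaaa866789a99999aa8679aabbbbbbaa979a9899a99987669aaaaaaaa845
187 857aaaaaaaa9756789aaaa99a97789aabbbbbbaa978a99aaaaa987657aaaaaaaa945
188 847aaaaaaaa976789aaaaa99a8679aabbbbbbbaa9878a99aaaa9887679aaaaaaa845
189 857aaaaaaaa856789aabbb9997789aabbbbbbbaa9978a99bbba9987669aaaaaaa946
190 8569aaaaaaa856789abbbba986799aabbccbbbba9987889bbbaa987668aaaaaaa846
191
[... 391 characters left out ...]
aaa9888999999889aaaa89cdcbaa9887679aaaaa836
197 8569aaaaa85677899abcdb7788888877788887788888877bcba888776679aaaaa836
198 8669aaaaa855655555555555565666666666666666666666656666666669aaaaa736
199 9669aaaaa9888888999999999999999a9aa9aa9aaaaaaaaaaaaaaaaaaa89aaaaa846
200 8569aaaaaabcccccccccddcdddddddddddddddddddddddddddddddddddc99999a846
201 7657888889cdddddddddddddddddddddddddddddddddddddddddddddddb877777656
202 66666666668999999999999998777777777777777777777777777777777666666666
203 77777766666666666666666666676776676667677766767776777777777777777777
204 aaaaaaaaaaaaaaaaaaaaaaaaaaabaaabaabbbbbbbbbbbbbbbbbbbbbbbbbbbbbbbbbb
205 dcccdddddddddddddccccccccccccccccccccccccccccccccccddddddddddddddddd
```

The clip is off the rod. I'll raise the wedge, move away and confirm the clip is in the tray.

Emit:
move_arm --rows "255 0 0 -0.3 0; 255 0 0 -0.4 0; 255 0 0 -0.4 0; 255 0 0 -0.1 0; 255 -0.5 0 0 0; 255 -0.5 0 0 0; 255 -0.2 0 0 0; 255 0 0 0 0; 255 0 0 0 0"

```text
t: 18.45
tool_pos: [0.4753, -0.1765, 0.172]
orientation: [-3.142, -0.0, 0.603]
wrist_force: [0.1, -1.0, -1.4]
grip_width: 0.254
finger_force: 45.0
```

```bash
sed -i 's/r\[:150\]=0/r[:115]=0/' chk.py; python3 chk.py w10; python3 - <<'E'
import cv2
a=cv2.imread("pics/w10.png").astype(int)
for r in range(100,215,2):print(r,''.join('R' if p[2]>2*p[1]+10 else f"{p[1]//16:x}" for p in a[r,200:310:1]))
E
```

```text
[([238, 145, 33, 33, 466], [253.2, 159.9])]
18.45 [ 0.4753 -0.1765  0.172 ] [ 0.1 -1.  -1.4]
clip top [[257.4 121.9]]
rod end [[257.3 134.8]]
plate top [[257.4 116.5]]
floor [[257.2 129.3]]
100 7899998899999898888887effffffffffffffffffffffffffffffffffffffffffffffffffffffffffffffffffffe888898888889888889
102 7889998899998999988887effffffffffffffffffffffffffffffffffffffffffffffffffffffffffffffffffffd788888888899999999
104 999a9999999989aaa99897effffffffffffffffffffffffffffffffffffffffffffffffffffffffffffffffffffc788888989899898899
106 8888888889887888888887effffffffffffffffffffffffffffffffffffffffffffffffffffffffffffffffffffa479889988888898889
108 9887888899999899999998efffffffffffffffffffffffffffffffffffffffffffffffffffffffffffffffffffea799989988888999889
110 9887788888888889988887effffffffffffffffffffffffffffffffffffffffffffffffffffffffffffffffffff8799989987788899889
112 9998888888998889888888afffffffffffffffffffffffffffffffffffffffffffffffffffffffffffffffffffd7899999999999aa9999
114 99888899899988888899999dffb48fffffaaaaaaaaaaaaaa999effbcffdfff988aaaaaaaaaaaaaaaaaaaa7689964799888888
[... 5059 characters left out ...]
dddddddddc
204 444438ccccccccbbbcc97aaaaaaaaaaaaaaaaabbbbbbbbbbbbbbbbbbbbbbbbbbbbbbbbbbbbbbbbbbbbbbbbbbbbbb8accccccdddcccdddd
206 54349ccccccccccccdccdeeeeeeeeeeeeeeeeeb86RRRRRRRRRRRRRRRRRRRRRRRRRRRRRRR49deeeeeeeeeeeeeeeeedcccccccddccccdcbb
208 4338bcbbccccccdddcccdeeeeeeeeeeeeedb83RR2R22222322R2R2222222222RR22222222RR59adeeeeeeeeeeeeedccbbbbccddddddcbb
210 28cbbbbbcccdddcdccccdeeeeeeeeeeeee912223RRRRRRRRRRRRRRRRRRRRRRRRRRRRRRRRR33221bfeeeeeeeeeeeedcccbbbcdddddddccc
212 9ccbbcbbbccccbbcccccceeeeeeeeedcde92RRRRRRRRRRRRRRRRRRRRRRRRRRRRRRRRRRRRRRRRR2cfdcdeeeeeeeeecccccccccccccdddcc
214 dccccccccccccccccdcccdeca866666666512111222222212122222222222222221111111111112786666678adeeccdcccccddccbccccc
```

The clip lies flat on the tray floor. Returning the wedge.

Emit:
move_arm --rows "255 -0.05 0.4 0 0; 255 -0.05 0.7 0 0; 255 -0.05 0.7 0 0; 255 -0.025 0.5 0 0; 255 0 0.2 0 0; 255 0 0 0 -0.45; 255 0 0 0 -0.45; 255 0 0 0 -0.45; 255 0 0 0 0; 255 0 0 0 0"

```text
t: 19.5
tool_pos: [0.526, -0.2624, 0.1719]
orientation: [-3.141, -0.0, 0.711]
wrist_force: [-0.2, 0.8, -1.7]
grip_width: 0.254
finger_force: 45.0
```

Emit:
move_arm --rows "255 0 0 0 0; 255 0 0 0 0"

```text
t: 19.7
tool_pos: [0.526, -0.2629, 0.1721]
orientation: [-3.142, -0.0, 0.711]
wrist_force: [0.2, 1.2, -2.3]
grip_width: 0.249
finger_force: 45.0
```

Emit:
move_arm --rows "255 0 0 0.3 0; 255 0 0 0.5 0; 255 0 0 0.5 0; 255 0 0 0.5 0; 255 0 0 0.3 0; 255 0 0 0.1 0; 255 0 0 0.05 0; 255 0 0 0 0; 255 0 0 0 0"

```text
t: 20.6
tool_pos: [0.5265, -0.2635, 0.0831]
orientation: [3.14, -0.0, 0.711]
wrist_force: [-0.1, 0.5, -1.5]
grip_width: 0.253
finger_force: 45.0
```

Emit:
move_arm --rows "255 0 0 0.05 0; 255 0 0 0.05 0; 255 0 0 0.03 0; 255 0 0 0 0; 255 0 0 0 0"

```text
t: 21.1
tool_pos: [0.5259, -0.263, 0.0768]
orientation: [-3.141, 0.0, 0.711]
wrist_force: [0.9, -0.1, -0.5]
grip_width: 0.249
finger_force: 45.0
```

Emit:
move_arm --rows "255 0 0 0.02 0; 255 0 0 0.02 0; 255 0 0 0 0; 255 0 0 0 0"

```text
t: 21.5
tool_pos: [0.526, -0.2631, 0.0754]
orientation: [3.141, -0.0, 0.711]
wrist_force: [0.4, 1.1, -0.5]
grip_width: 0.253
finger_force: 45.0
```

Emit:
move_arm --rows "255 0 0 0.02 0; 255 0 0 0 0; 255 0 0 0 0"

```text
t: 21.8
tool_pos: [0.526, -0.2631, 0.0754]
orientation: [-3.142, 0.0, 0.711]
wrist_force: [-2.6, 2.1, 5.4]
grip_width: 0.256
finger_force: 45.0
```

Emit:
move_arm --rows "255 0 0 -0.015 0; 120 0 0 0 0; 60 0 0 0 0; 0 0 0 0 0; 0 0 0 0 0; 0 0 0 0 0; 0 0 0 0 0; 0 0 0 0 0"

```text
t: 22.6
tool_pos: [0.526, -0.263, 0.0751]
orientation: [3.142, 0.0, 0.711]
wrist_force: [-0.6, 0.0, -0.5]
grip_width: 0.812
finger_force: 0.0
```

Emit:
move_arm --rows "0 0 0 -0.1 0; 0 0 0 -0.4 0; 0 0 0 -0.8 0; 0 0 0 -0.9 0; 0 0 0 -0.7 0; 0 0 0 -0.35 0; 0 -0.4 0 0 0; 0 0 0 0 0; 0 0 0 0 0"

```text
t: 23.5
tool_pos: [0.5124, -0.2732, 0.203]
orientation: [-3.138, 0.001, 0.71]
wrist_force: [0.2, -0.1, 0.5]
grip_width: 1.0
finger_force: 0.0
```

```bash
python3 - <<'E'
from station import get_obs, snapshot
import cv2,numpy as np
o=get_obs();print(o["t"],o["tool_pos"],o["wrist_force"],o["grip_width"])
im=snapshot("wrist")[...,::-1];cv2.imwrite("pics/w11.png",im)
def st(a,n):
    h=cv2.cvtColor(a,cv2.COLOR_BGR2HSV)
    for c,r in (("orange",cv2.inRange(h,(8,150,120),(25,255,255))),("red",cv2.inRange(h,(0,150,60),(6,255,255)))):
        r[:,:100]=0;r[:,300:]=0;r[250:]=0
        k,_,s,q=cv2.connectedComponentsWithStats(r);print(n,c,[(s[i].tolist(),q[i].round(1).tolist()) for i in range(1,k) if s[i][4]>40])
st(cv2.imread("pics/w1.png"),"before");st(im,"after")
d=cv2.absdiff(cv2.imread("pics/w1.png"),im).max(2);d=cv2.medianBlur(d,5);print("diff pixels by 64-block");print([[int((d[r:r+64,c:c+64]>60).sum()) for c in range(0,512,64)] for r in range(0,256,64)])
E
```

```text
23.5 [ 0.51242377 -0.27322069  0.20300527] [ 0.1947968  -0.08186402  0.47141181] 1.0001408916491767
before orange [([246, 150, 22, 5, 54], [258.6, 152.2]), ([243, 155, 29, 26, 664], [257.5, 168.3])]
before red [([290, 0, 10, 44, 243], [294.8, 19.4]), ([170, 25, 130, 43, 599], [244.5, 53.1]), ([142, 79, 35, 8, 124], [158.0, 82.6])]
after orange [([243, 149, 30, 31, 691], [258.6, 166.1])]
after red [([291, 0, 9, 42, 197], [295.1, 18.5]), ([170, 23, 130, 43, 595], [242.5, 50.2]), ([153, 109, 31, 33, 413], [167.4, 124.2])]
diff pixels by 64-block
[[53, 165, 464, 534, 672, 800, 60, 0], [7, 0, 725, 255, 704, 184, 7, 0], [0, 0, 570, 118, 119, 10, 4, 0], [0, 0, 0, 0, 0, 0, 0, 0]]
```

```bash
python3 -c "
from station import ctrl; print(ctrl.finish_job())"
```

```text
the job is handed in; nothing more can be done
None
```

The clip is off the rod and lying flat in the tray, the wedge is back in its holder and released, and the job was handed in at about 23.5 s; the first push stopped short and the clip slid back, so it took a second, deeper push to about 30 mm below the rod's axis.

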